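# Set the click dial of a drilling fixture and load the grooved block

### The job

Set the drilling fixture's click dial to position 8: turn it clockwise, counting the clicks, until its pointer stands at the eighth mark after the long zero mark, and do not turn it past that, because the screw has slack. Then take the block with the groove across its top out of the rack and lower it gently, groove up, down between the two jaws until it sits flat on the fixture's plate; do not drop it. The rack's dividers and the jaws are close, so set the block down on the bench on the way and grip it by its other pair of sides; leave the other two blocks and the things lying about where they are.

Things in the scene. Friction and masses are not known exactly. Their poses are not given: they have to be found in the camera images.
- nest (a point): Where the block goes: point on top of the fixture's steel plate (12 mm above the bench), midway between the jaws as they stand with the dial at 8. Axes: z up, y from the fixed jaw towards the moving jaw and dial. Two guide strips, 8 mm high, 55 mm long, lie along y with 44 mm between them (x = +-22 mm); above them both x sides are open. The seated block's length lies along y.
- fixture: Drilling fixture, fixed to the bench; axes as the nest's. Steel plate 130 mm (x) by 262 mm (y), 12 mm thick, from y = -141 to +121 mm of its origin, which lies on the bench. The grey dial housing (110 x 110 mm, top 52 mm above the bench) is centred at y = +58 mm, the nest is at y = -81.5 mm.
- jaw (a joint): Position in m of the moving jaw, driven by the dial's screw: 3 mm per click towards +y. Two plain aluminium jaws face each other along the fixture's y, each 62 mm wide (x), 20 mm thick, tops 66 mm above the plate. The fixed jaw's face is 33.5 mm on the -y side of the nest. Gap between faces: 43 mm plus this value, so 67 mm with the dial at 8
- dial_grip (a point): Dial's black bar handle on top of the grey housing: point on the dial's upright axis, 82 mm above the bench, the height to grip at; it turns with the dial. Bar: along this point's x (-26 to +30 mm), 13 mm thick (y), top 12 mm above this point; under it a disc, radius 34 mm, its top 22 mm below this point. Pointer: a white line towards the point's -x, on the bar's top and on the disc
- dial (a joint): Dial angle in rad, 0 at the zero mark, growing clockwise from above; a click is 20 degrees (0.349), position 8 is 2.793. Steel marks on the housing round the disc: the longest (fixture's -x side) is 0, then clockwise 1 to 13, of which 5 and 10 are middle-long. Takes about 0.15 N m; let go, it settles in the nearest click. Stops just outside 0 and 13. Starts between 0 and 4
- block_mid (a point): Centre (half-way up) of the block to load: hardwood, 62 mm long (its x), 40 mm wide (its y), 60 mm high, 0.08 to 0.15 kg, with a groove 16 mm wide and 12 mm deep across the middle of its top, running along its y. It stands upright in one of the three bays of the rack. The same either way round.
- rack: Plywood rack, fixed: floor 130 (x) by 174 mm (y), 6 mm thick; origin under its centre. Four dividers, 50 mm long (x), 5 mm thick, tops 60 mm above the bench, at y = -78, -26, 26, 78 mm make three 47 mm bays centred at y = -52, 0, 52 mm. Each holds one block, its length along the rack's x, its ends standing out of the dividers; which block is in which bay varies
- plain_block: Another block in the rack, not to be used: 62 x 40 x 60 mm, no groove; origin at the centre of its underside.
- low_block: Another block in the rack, not to be used: 62 x 40 mm and only 44 mm high, no groove; origin at the centre of its underside.
- jar: Screw-top glass jar, loose, 66 mm diameter, 85 mm high; origin at the centre of its underside.
- tape: Roll of paper tape lying flat, loose, 86 mm diameter, 25 mm high; origin at the centre of its underside.
- tin: Open aluminium tin, loose, 70 mm diameter, 90 mm high; origin at the centre of its underside.
- glue: Glue bottle, loose, 64 mm diameter, 180 mm high; origin at the centre of its underside.
- mallet: Joiner's mallet lying down, loose: head 62 x 120 x 75 mm centred at +120 mm along its x, handle back to -160 mm; origin on the underside in the handle's line.
There are look-alikes about, which are no part of the job. Leave any pink or turquoise look-alike of the part that bears block_mid alone.

How it is judged:
By the outcome, as a careful person would: the job done as asked, in the order asked, and still so for the second after the job is handed in, with the robot touching nothing.
It also fails if it takes over 72 s, if anything falls off the work surface, if the arm or the gripper's body presses on something with over 40 N, if the wrist force passes 120 N, or if a joint passes its speed limit or range.

### The arm

A 6-joint arm with a two-finger parallel gripper is mounted at the origin on the work surface. World frame = base frame: x ahead of the robot, y to its left, z up, the work surface at z = 0. Lengths are in m, angles in rad, forces in N, time in s.
With the tool pointing down it reaches from about 0.325 to 0.775 m from the base axis. Payload 5.5 kg.
Tool frame: the origin (TCP) lies between the finger pads; the fingertips stand 8 mm ahead of it and the grasp point (between the pads) lies 11 mm behind it (tcp_to_tips is the distance from the TCP to the fingertips, in m); z points along the fingers, y is the line along which they close (so a half turn about z gives the same grasp; the last joint's range is limited). The gripper opens to 88 mm and grips with 3 to 60 N. Pads are 20 mm wide; open, the fingers measure 115 mm over their backs; the gripper's body (75 mm by 178 mm) begins 61 mm behind the grasp point.
Start: joints at [1.095, 0.091, 1.231, -0, 1.82, -0.057], TCP at [0.244, 0.548, 0.231] pointing down, gripper open.
Joint ranges: [-2.87, 2.87], [-0.86, 2.18], [0.17, 2.46], [-1.51, 4.65], [0.06, 2.69], [-2.65, 2.65]. Speed limits (rad/s): [2.57, 2.57, 3.01, 3.14, 3.14, 3.14].

### API

Orientations are given as a unit quaternion [w, x, y, z].
In Python, from bench import * gives the robot as it stands. Calls block until the motion is done:
- move_to(position, orientation): joint-space move of the TCP to a pose.
- move_l(position, speed=0.15, orientation=None): straight line of the TCP; orientation=None keeps the orientation; speed is the mean speed in m/s.
- movej(angles): joint-space move.
- gripper_open() and close(): open the fingers fully, or close them until they stop; the grip force is fixed at half the most.
- hold(seconds).
- inverse_kinematics(position, orientation): joint angles nearest the present ones, or None.
- state(): the state.
- get_image(name): name is "scene" or "top" or "wrist"; returns a dict with "frame" (480x640x3 uint8, blue, green, red), "depth" (480x640 float32, m along the optical axis (not along the pixel's ray), 0 where there is no reading), "camera_matrix" (3x3 intrinsics, pixels), "view" (4x4, takes a point from world to camera coordinates). Camera axes: x right, y up, looking along -z (the intrinsics and any distortion apply to the point x, -y, -z); pixel columns grow to the right and rows downward; lengths in m; the calibration is good to about 2 mm. A picture is of the moment at which its call begins.
A pose or a line that the arm cannot do raises IKError and nothing moves.
- job_done(): hands the job in; it is judged then, once.
The state is a dict: "time": time; "joint_pos": joint angles; "dq": joint speeds; "joint_torque": joint torques, N m; "ee_pos": TCP position; "ee_rot": TCP orientation; "ft_force": force on the tool from outside, world axes, zero at the start; "moment": the same for the moment, N m; "finger_gap": finger opening in m; "finger_force": force on a finger pad.
Only numpy, scipy, OpenCV 4.12 (cv2) and the standard library are available. Lean on these libraries where they do the work, as an engineer would, in place of code of your own. Each camera call takes 0.05 s, during which the arm holds its last target. There are 200 camera calls.

## Working session

There is one attempt and no reset: what is moved stays moved. The work goes in short steps, each a Python script; the robot and the scene stay as the last script left them, time stands still between calls to the robot, and variables do not carry over. Pictures are saved under pics/ and viewed, at most 10 in all, crops included, and the job is handed in when it is done.

```bash
mkdir -p pics; ls; cat > h.py <<'E'
from bench import *
import numpy as np, cv2, json
def cam(n):
    d=get_image(n); return d
def pts(d):
    "world xyz for each pixel from depth"
    K=np.array(d["camera_matrix"]); V=np.array(d["view"]); z=d["depth"]
    v,u=np.mgrid[0:480,0:640]
    c=np.stack([(u-K[0,2])/K[0,0]*z,-(v-K[1,2])/K[1,1]*z,-z],-1)
    R,t=V[:3,:3],V[:3,3]
    return (c-t)@R
def ray(d,u,v,h):
    K=np.array(d["camera_matrix"]); V=np.array(d["view"]);R,t=V[:3,:3],V[:3,3]
    r=np.array([(u-K[0,2])/K[0,0],-(v-K[1,2])/K[1,1],-1])@R; o=-R.T@t
    return o+r*(h-o[2])/r[2]
def q(yaw):
    "tool down, tool y axis... rotation Rz(yaw)*Rx(pi)"
    return [0,float(np.cos(yaw/2)),float(np.sin(yaw/2)),0]
E
python3 - <<'E'
from h import *
import pickle
a=[cam(n) for n in("scene","top","wrist")]
pickle.dump(a,open("v0.pkl","wb"))
s=state(); print(s["time"],s["ee_pos"],s["ee_rot"],s["ft_force"],s["finger_gap"])
for i,n in enumerate(("scene","top")): cv2.imwrite(f"pics/{n}0.png",a[i]["frame"])
for d in a: print(d["camera_matrix"],d["view"],d.keys())
E
```

```text
pics
0.15 [0.24391128 0.54796621 0.22976841] [-1.93407746e-04  2.07860386e-01  9.78158226e-01 -7.11731537e-04] [ 0.8242186   0.00995777 -0.3647587 ] 0.08805714578760439
[[595.63283923   0.         333.98509028]
 [  0.         595.63283923 234.33750625]
 [  0.           0.           1.        ]] [[-0.87744957  0.47944475 -0.01466248  0.50777971]
 [-0.28592201 -0.49824379  0.81853633  0.06348474]
 [ 0.38513746  0.72241668  0.5742676  -1.7137144 ]
 [ 0.          0.          0.          1.        ]] dict_keys(['frame', 'depth', 'camera_matrix', 'view'])
[[471.98000217   0.         316.27973401]
 [  0.         471.98000217 239.44105233]
 [  0.           0.           1.        ]] [[-0.01642305 -0.9998399   0.00710281 -0.01181409]
 [ 0.99348304 -0.01551646  0.11291893 -0.56364036]
 [-0.11279064  0.008911    0.99357882 -1.35491999]
 [ 0.          0.          0.          1.        ]] dict_keys(['frame', 'depth', 'camera_matrix', 'view'])
[[332.14320681   0.         319.97789934]
 [  0.         332.14320681 239.25399661]
 [  0.           0.           1.        ]] [[ 0.40655133  0.91362658 -0.00157704 -0.59996636]
 [-0.87777123  0.39011619 -0.27807737  0.03356764]
 [-0.25344365  0.11443701  0.96055738 -0.39002004]
 [ 0.          0.          0.          1.        ]] dict_keys(['frame', 'depth', 'camera_matrix', 'view'])
```

View pics/scene0.png

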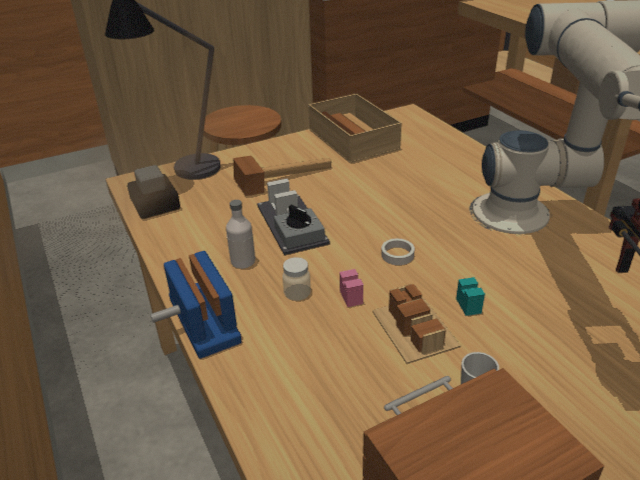

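View pics/top0.png

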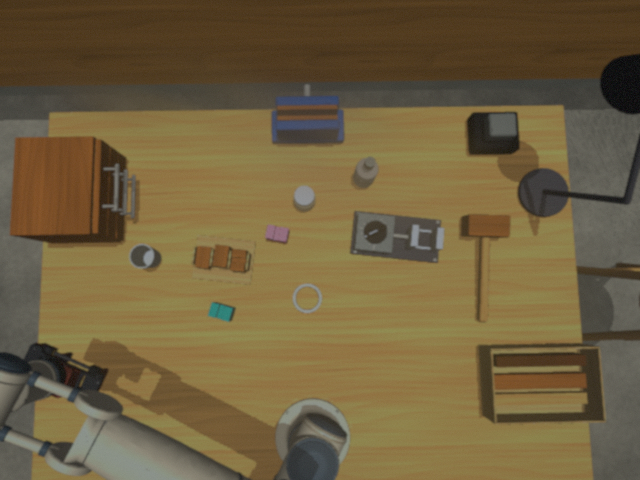

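The scene shows the rack at (412,318) with three brown blocks, the pink and turquoise look-alikes at (351,287) and (470,296), and the fixture at (293,215). In the top view the blocks are at (204,257), (222,257) and (240,260), the pink one at (277,234), the turquoise one at (222,311), and the fixture dial at (375,232). The block I want should be one of the three brown ones, so I'll check in a close crop.

```bash
python3 - <<'E'
from h import *
import pickle
a=pickle.load(open("v0.pkl","rb")); S,T,_=a
c=lambda d,x,y,w,h,W,H:cv2.resize(d["frame"][y:y+h,x:x+w],(W,H),interpolation=cv2.INTER_CUBIC)
im=np.vstack([np.hstack([c(S,370,270,100,75,400,300),c(T,185,225,80,60,400,300)]),np.hstack([c(S,250,170,100,75,400,300),c(T,345,200,100,75,400,300)])])
cv2.imwrite("pics/crop0.png",im)
P=pts(T)
for u,v in [(204,257),(222,257),(240,260),(375,232),(277,234),(222,311),(375,215),(362,245)]: print(u,v,np.median(P[v-1:v+2,u-1:u+2].reshape(-1,3),0).round(4))
# block tops by depth
z=P[...,2]
print(np.round(z[246:275:2,190:258:3]*1000).astype(int))
E
```

```text
204 257 [0.5154 0.3032 0.0498]
222 257 [0.5132 0.2486 0.0669]
240 260 [0.505  0.1992 0.0548]
375 232 [ 0.575  -0.186   0.0931]
277 234 [0.5792 0.0933 0.0474]
222 311 [0.3604 0.2518 0.0473]
375 215 [ 0.6298 -0.1933  0.0506]
362 245 [ 0.5428 -0.1528  0.0521]
[[  -3    7   -2   50 1410    4    5    6    6   66   70   66   70   57
     3    4    3    7    5    6    9    9   -4]
 [  -1   -3   44   53   53   48   57   47   -1   67   65   62   65   53
     7    4   10    4    8    3    8   10    0]
 [  -3   60   41   49   52   50   51   40   47   62   72   70   66   48
    66   69   61   67   67    5    5    5   -5]
 [  -4   58   45   49   48   46   55   61   59   64   69   65   67   50
    65   63   70   65   64   40    1    3   -2]
 [   0   63   38   48   47   50   50   66   64   63   64   67   65   56
    73   67   67   63   69   45   39    4    3]
 [   4   65   48   51   53   46   52   61   66   63   66   64   69   63
    59   69   68   65   72   64   34    3   -1]
 [   5   59   51   55   52   51   49   61   65   64   63   65   62   57
    58   56   55   58   51   58   24    8    0]
 [ 
[... 257 characters left out ...]
3   47   54   49   58   65   63   69   66   69   63
    66   63   67   67   64   61   10    0   -2]
 [   4    2   51   48   51   50   45   13   13   62   66   64   70   58
    64   69   68   69   60   60    3   -5    3]
 [   1    9   12    3    8   42   46   11    6    3    4   14    5   28
    67   65   67   67   64   61    2    4    4]
 [   0    7    7    4    1    6   10    5    6    6    7    5    3    6
    66   64   62   69   62   33    5   -1    4]
 [   2    7    7   13    8    8    4    8    7    6    1    8    4    5
     2    8    7    5    5    6    7    1    1]
 [  -4    5    9    3    3    9    9   12    5    4    3    5    5    8
    10    5    1    6    8    5   11    0   -5]]
```

View pics/crop0.png

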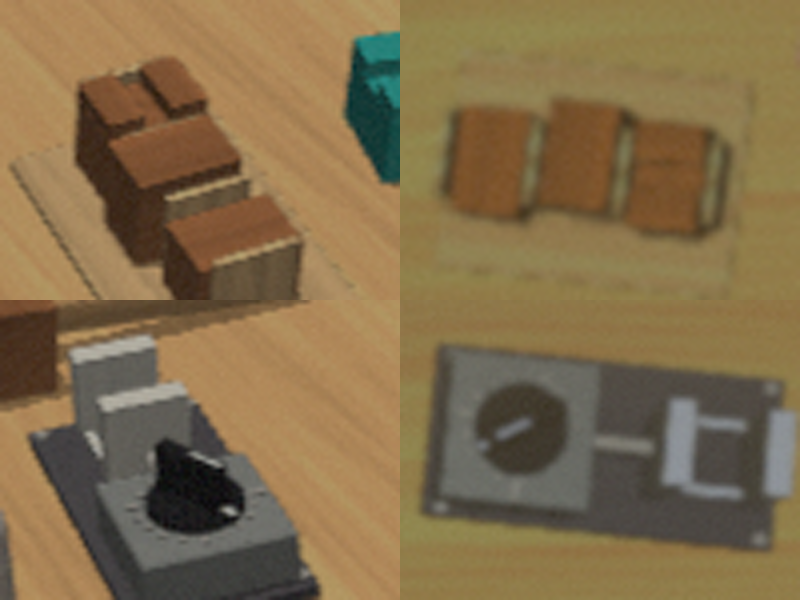

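The top-view crop settles it: the grooved block is the right-hand one at (240,260), world about (0.505, 0.199). The middle block is plain and the left one is low (50 mm). The dial pointer stands about 60° clockwise of the long zero mark, so roughly position 3. Next I'll look from nearer.

```bash
python3 - <<'E'
from h import *
import pickle
move_to([0.505,0.22,0.25],q(1.57)); A=cam("wrist"); print(state()["time"])
move_to([0.57,-0.24,0.25],q(1.5)); B=cam("wrist"); print(state()["time"],state()["joint_pos"])
pickle.dump([A,B],open("v1.pkl","wb"))
cv2.imwrite("pics/wA.png",A["frame"]);cv2.imwrite("pics/wB.png",B["frame"])
E
```

```text
1.75
3.5 [-4.51560522e-01  1.46288334e-01  1.13645741e+00  3.69484805e-04
  1.85851500e+00 -3.82465599e-01]
```

View pics/wA.png

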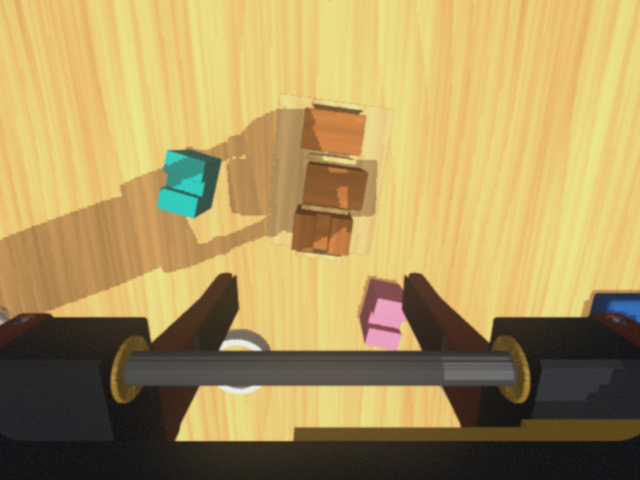

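View pics/wB.png

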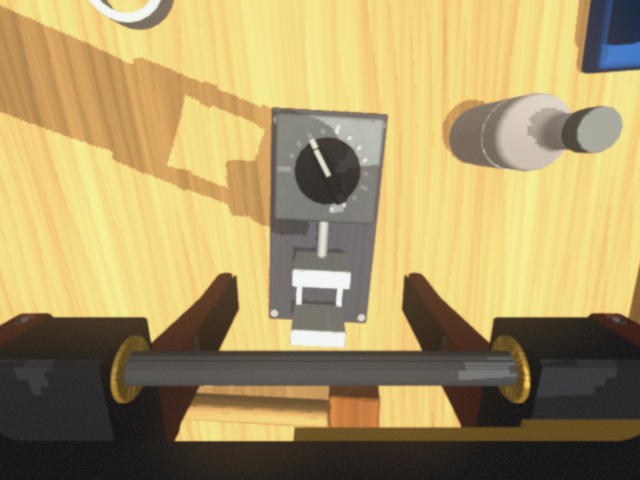

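Image A: the grooved block is at (322,230), nearest the bottom of the rack, with the groove clearly visible. Image B: dial centre about (327,171), pointer end at (316,145), zero mark at (283,169), jaw tops at (322,278) and (318,339). Now I'll measure these.

```bash
cat > meas.py <<'E'
from h import *
def blobs(d,mask,h,amin=40):
    out=[]
    cs,_=cv2.findContours(mask.astype(np.uint8),cv2.RETR_EXTERNAL,cv2.CHAIN_APPROX_NONE)
    for c in cs:
        if cv2.contourArea(c)<amin: continue
        w=np.array([ray(d,u,v,h)[:2] for u,v in c[:,0]],np.float32)*1000
        (x,y),(a,b),t=cv2.minAreaRect(w)
        out.append((c[:,0].mean(0).round(0).tolist(),round(x,1),round(y,1),round(a,1),round(b,1),round(t,1)))
    return out
def win(m,x0,y0,x1,y1):
    o=np.zeros_like(m); o[y0:y1,x0:x1]=m[y0:y1,x0:x1]; return o
E
python3 - <<'E'
from meas import *
import pickle
A,B=pickle.load(open("v1.pkl","rb"))
f=B["frame"].astype(int); hsv=cv2.cvtColor(B["frame"],cv2.COLOR_BGR2HSV).astype(int)
P=pts(B)
print("jaw tops"); 
for r in blobs(B,win((f.min(2)>185)&(hsv[...,1]<40)&(P[...,2]>.06),280,255,360,350),.078): print(r)
print("housing")
for r in blobs(B,win((abs(P[...,2]-.052)<.022)&(hsv[...,1]<60),260,100,392,228),.052,2000): print(r)
print("disc/bar dark")
for r in blobs(B,win((f.max(2)<60),285,125,372,215),.06,200): print(r)
print("pointer")
for r in blobs(B,win((f.min(2)>150)&(hsv[...,1]<60),300,135,335,182),.094,10): print(r)
print("zero mark etc")
for r in blobs(B,win((f.min(2)>130)&(hsv[...,1]<60),270,115,380,220),.052,4): print(r)
PA=pts(A); hA=cv2.cvtColor(A["frame"],cv2.COLOR_BGR2HSV).astype(int); 
np.set_printoptions(linewidth=250)
print(hA[232,285:360:3].tolist()); print(hA[195:262:3,312].tolist())
print((PA[232,285:360:3,2]*1000).round()); print((PA[195:262:3,312,2]*1000).round())
E
```

```text
jaw tops
([317.0, 338.0], 558.4, -370.8, 19.1, 60.6, 82.9)
([321.0, 279.0], 567.3, -299.8, 19.1, 60.8, 83.0)
housing
([326.0, 169.0], 580.3, -193.4, 114.9, 108.6, 82.8)
disc/bar dark
([324.0, 173.0], 577.1, -197.7, 47.2, 59.3, 48.4)
pointer
([322.0, 162.0], 576.7, -179.3, 3.7, 25.6, 23.2)
([313.0, 143.0], 569.8, -161.9, 4.8, 8.9, 23.2)
zero mark etc
([337.0, 208.0], 589.7, -230.4, 19.5, 10.2, 1.3)
([354.0, 197.0], 608.2, -220.1, 3.7, 3.8, 41.8)
([364.0, 187.0], 619.3, -210.0, 4.2, 9.1, 59.9)
([365.0, 174.0], 620.7, -195.8, 3.1, 4.2, 86.0)
([284.0, 168.0], 537.0, -184.4, 6.1, 14.5, 86.0)
([291.0, 155.0], 546.0, -171.9, 6.5, 4.9, 39.4)
([298.0, 143.0], 554.0, -161.2, 5.4, 6.6, 9.5)
([322.0, 131.0], 579.3, -150.7, 5.7, 5.0, 86.0)
([286.0, 130.0], 543.5, -147.5, 2.1, 5.5, 41.7)
([316.0, 149.0], 571.8, -170.0, 7.7, 54.4, 19.4)
([348.0, 132.0], 600.2, -162.1, 46.9, 76.2, 82.9)
[[21, 115, 231], [19, 118, 206], [18, 119, 201], [14, 161, 149], [13, 162, 151], [15, 168, 138], [14, 164, 137], [14, 162, 142], [15, 165, 136], [14, 162, 134], [14, 163, 130], [14, 167, 136], [14, 159, 135], [15, 165, 133], [14, 164, 134], [14, 161, 128], [14, 167, 150], [13, 162, 170], [14, 168, 187], [14, 170, 193], [14, 166, 193], [14, 163, 158], [18, 130, 183], [23, 108, 236], [21, 111, 235]]
[[13, 169, 143], [14, 169, 149], [13, 162, 146], [15, 135, 123], [18, 120, 189], [16, 124, 136], [14, 146, 94], [13, 163, 128], [13, 163, 133], [14, 167, 133], [13, 167, 133], [14, 167, 133], [14, 162, 134], [15, 162, 132], [14, 161, 135], [14, 160, 132], [14, 161, 144], [13, 156, 150], [15, 150, 156], [19, 117, 152], [27, 91, 236], [20, 128, 234], [20, 131, 235]]
[ 5.  6.  7. 65. 65. 67. 65. 66. 67. 66. 54. 52. 53. 54. 52. 66. 65. 65. 64. 65. 66. 65.  7.  5.  4.]
[66. 65. 66. 63. 59. 59. 51. 64. 64. 66. 66. 67. 65. 66. 65. 66. 65. 66. 45. 56. 60.  1. -2.]
```

```bash
python3 - <<'E'
from h import *
import pickle
A,B=pickle.load(open("v1.pkl","rb"))
c=lambda d,x,y,w,h,W,H:cv2.resize(d["frame"][y:y+h,x:x+w],(W,H),interpolation=cv2.INTER_CUBIC)
cv2.imwrite("pics/crop1.png",np.hstack([c(A,285,195,80,80,400,400),c(B,270,110,120,120,400,400)]))
E
```

```text
(no output)
```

View pics/crop1.png

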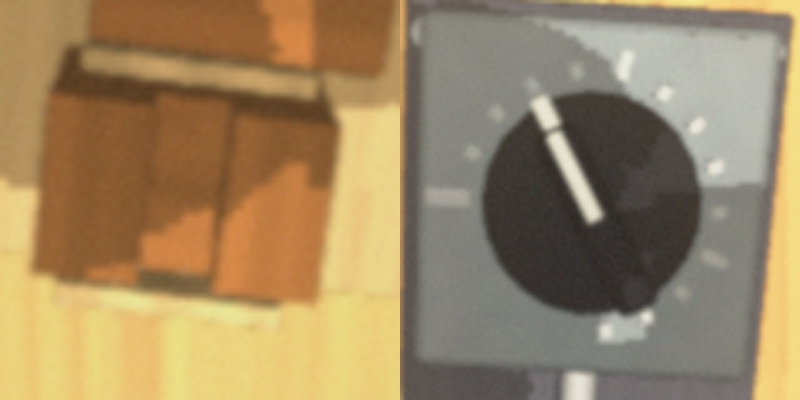

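The numbers agree. Fixture yaw is −7.1°, the jaw gap of 51.6 mm matches position 3, and the pointer is 59.7° past zero, also position 3. The dial axis is at (0.581, −0.1894) and the nest at (0.5638, −0.3279). I need 5 clicks.

```bash
python3 - <<'E'
from h import *
import pickle
D=np.pi/180
move_to([0.581,-0.1894,0.15],q(112.9*D))
move_l([0.581,-0.1894,0.073],0.12)
close()
s=state(); print(s["time"],s["finger_gap"],s["ft_force"],s["moment"],s["ee_pos"])
for i in range(5):
    j=list(state()["joint_pos"]); j0=j if i==0 else j0
    t=list(j0); t[5]=j0[5]+20*D*(i+1); movej(t); s=state(); print(s["time"],(np.array(s["joint_pos"])-j0).round(4)[5],s["moment"].round(2),s["ft_force"].round(1))
hold(0.1);gripper_open()
move_l([0.581,-0.1894,0.15],0.2)
move_to([0.57,-0.24,0.25],q(1.5)); B=cam("wrist"); print(state()["time"])
pickle.dump(B,open("v2.pkl","wb"))
from meas import *
f=B["frame"].astype(int); hsv=cv2.cvtColor(B["frame"],cv2.COLOR_BGR2HSV).astype(int);P=pts(B)
for r in blobs(B,win((f.min(2)>185)&(hsv[...,1]<40)&(P[...,2]>.06),280,235,360,350),.078): print(r)
print("pointer")
for r in blobs(B,win((f.min(2)>140)&(hsv[...,1]<60),305,140,365,205),.094,10): print(r)
cv2.imwrite("pics/crop2.png",cv2.resize(B["frame"][100:350,250:400],(480,800))[:600])
E
```

```text
5.95 0.012658074281432827 [-2.94174428 -1.14666893  0.00410639] [-0.21258456  0.53023283  0.03930927] [ 0.58054438 -0.1895787   0.07295069]
6.375 0.3456 [-0.07 -0.15 -0.03] [0.9 0.3 1.7]
6.8 0.6926 [-0.2  -0.91 -0.05] [ 4.6 -0.4 -2.4]
7.225 1.0416 [-0.28 -1.12 -0.13] [ 7.1 -0.8 -4. ]
7.65 1.3907 [-0.52 -1.3  -0.12] [ 8.9 -3.  -3.4]
8.075 1.7397 [-0.69 -1.48 -0.12] [10.7 -3.3 -4.9]
11.2083
([319.0, 339.0], 558.8, -370.9, 19.0, 59.9, 82.8)
([323.0, 265.0], 569.4, -285.1, 19.3, 60.4, 82.9)
pointer
([340.0, 203.0], 589.6, -216.6, 4.7, 12.2, 85.9)
([351.0, 159.0], 597.4, -177.1, 30.2, 32.8, 88.0)
```

The jaw faces are now about 66.5 mm apart, which is position 8 (before the turn it read 51.6 for a nominal 52). I'll confirm the pointer by eye and measure the block.

View pics/crop2.png

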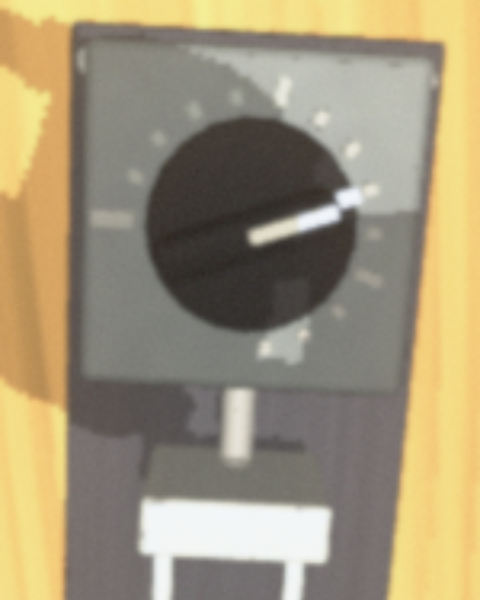

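```bash
python3 - <<'E'
from meas import *
import pickle
A,_=pickle.load(open("v1.pkl","rb")); P=pts(A); hs=cv2.cvtColor(A["frame"],cv2.COLOR_BGR2HSV).astype(int)
m=win((P[...,2]>.0625)&(P[...,2]<.072)&(hs[...,1]>140)&(hs[...,0]<17),285,205,365,262)
for r in blobs(A,m,.066,50): print(r)
v,u=np.nonzero(m); p=(P[v,u,:2]*1000).astype(np.float32); print(cv2.minAreaRect(p),len(p))
w=np.array([ray(A,a,b,.066)[:2] for a,b in zip(u,v)],np.float32)*1000; print(cv2.minAreaRect(w))
# rack floor
T,B=pickle.load(open("v0.pkl","rb"))[1],0
print("fixture cam check ok")
E
```

```text
([339.0, 236.0], 525.1, 202.9, 40.2, 22.8, 83.7)
([303.0, 232.0], 487.0, 207.4, 40.1, 22.2, 83.7)
([341.0, 206.0], 526.0, 234.1, 42.2, 5.2, 0.1)
((510.6835021972656, 212.15139770507812), (56.20939254760742, 68.29283905029297), 84.01531219482422) 1679
((510.8159484863281, 212.02464294433594), (55.479248046875, 68.49281311035156), 85.07501220703125)
fixture cam check ok
```

The pointer stands on the third mark past the middle-long 5, which is 8. The dial is done. The block top measures 40 × 61 mm, centred at (0.506, 0.2052) with yaw −6.5°. Now I'll take it out, set it on the bench turned to the fixture's direction, and look at it from the same relative pose to gauge the camera bias.

```bash
cat >> h.py <<'E'
D=np.pi/180
def down(x,y,z0,z1,f0,thr=3.0,step=0.0007):
    "lower in small steps till the upward force grows by thr"
    z=z0
    while z>z1:
        z-=step; move_l([x,y,z],0.03); f=state()["ft_force"]
        if f[2]-f0[2]>thr: break
    return z,f
E
python3 - <<'E'
from meas import *
import pickle
x,y=.506,.2052
move_to([x,y,.16],q(83.5*D)); move_l([x,y,.08],.25); move_l([x,y,.025],.08); print(state()["ee_pos"])
close(); s=state(); print(s["time"],s["finger_gap"],s["finger_force"],s["ft_force"],s["ee_pos"])
if s["finger_gap"]<.055: raise SystemExit
move_l([x,y,.045],.05); move_l([x,y,.15],.15); s=state(); print(s["finger_gap"],s["ft_force"])
x,y=.50,-.03
move_to([x,y,.12],q(-7.1*D)); move_l([x,y,.026],.12); hold(.2); f0=state()["ft_force"]; print(f0)
z,f=down(x,y,.024,.0165,f0); s=state(); print("set",z,f,s["ee_pos"],s["finger_gap"])
gripper_open(); print(state()["ee_pos"]); move_l([x,y,.10],.2)
move_to([.506,.058,.25],q(1.5)); hold(.1); B=cam("wrist"); print(state()["time"]); pickle.dump(B,open("v3.pkl","wb"))
P=pts(B); hs=cv2.cvtColor(B["frame"],cv2.COLOR_BGR2HSV).astype(int)
m=win((P[...,2]>.0555)&(P[...,2]<.067),270,240,370,380)
for r in blobs(B,m,.06,50): print(r)
cv2.imwrite("pics/w3.png",B["frame"])
E
```

```text
[0.50622746 0.20531763 0.02533731]
14.7083 0.06166561859623207 29.99935045838356 [0.21457834 0.3589893  1.24958651] [0.50621515 0.2052413  0.02535791]
0.06194942069754461 [-0.0222851   0.28405041 -1.27903999]
[ 0.57778465 -0.41382552 -0.73238195]
set 0.018400000000000007 [-1.70103546  0.09572345  5.30578946] [ 0.50026773 -0.0300117   0.01932177] 0.06174460712103385
[ 0.49997319 -0.02998971  0.01830575]
22.9
([319.0, 309.0], 496.6, -47.0, 25.1, 39.8, 83.0)
([320.0, 278.0], 501.4, -8.9, 24.2, 39.7, 82.9)
```

View pics/w3.png

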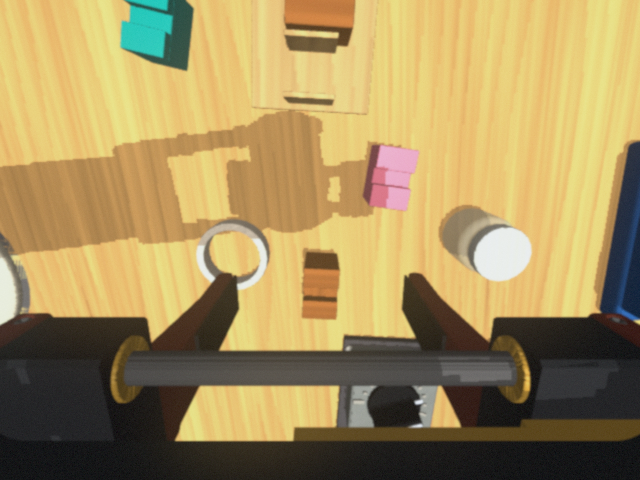

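The block stands groove-up at (320,293) on clear bench, and nothing else has moved. The camera reads about +1.2 mm in y against the gripper-known block position (after removing the visible side-face leak), so the corrected nest is (0.5640, −0.3291). I'll regrip by the 40 mm sides and lower it under force watch.

```bash
python3 - <<'E'
from meas import *
import pickle
x,y=.4988,-.03
move_to([x,y,.13],q(82.9*D)); move_l([x,y,.08],.25); move_l([x,y,.023],.08)
close(); s=state(); print(s["time"],s["finger_gap"],s["ft_force"],s["ee_pos"])
if not .036<s["finger_gap"]<.044: raise SystemExit
move_l([x,y,.04],.05); move_l([x,y,.14],.2); print(state()["finger_gap"])
x,y=.5640,-.3291
move_to([x,y,.14],q(82.9*D)); move_l([x,y,.106],.1); hold(.3); s=state(); f0=s["ft_force"]; print(s["time"],f0,s["moment"],s["ee_pos"])
T=cam("top"); S=cam("scene"); W=cam("wrist"); pickle.dump([S,T,W],open("v4.pkl","wb"))
z,f=down(x,y,.106,.092,f0,3,.0015); s=state(); print(s["time"],z,(f-f0).round(2),s["ee_pos"],s["moment"])
c=lambda d,x,y,w,h,W,H:cv2.resize(d["frame"][y:y+h,x:x+w],(W,H),interpolation=cv2.INTER_CUBIC)
W=cam("wrist");S=cam("scene")
cv2.imwrite("pics/c4.png",np.hstack([c(W,230,200,180,200,400,444),c(S,240,160,90,100,400,444)]))
E
```

```text
25.5583 0.039919873961361214 [0.20773313 0.32032687 0.63881629] [ 0.49881259 -0.0299972   0.02301324]
0.039557823073923436
28.6583 [-0.91481067 -0.20308668 -1.35265717] [-0.09056663  0.06443955 -0.06265631] [ 0.56426607 -0.32934044  0.10681599]
31.3083 0.09099999999999998 [ 1.75 -0.03 -0.15] [ 0.56394609 -0.3290565   0.09084326] [-0.09440012  0.12828041  0.05760202]
```

View pics/c4.png

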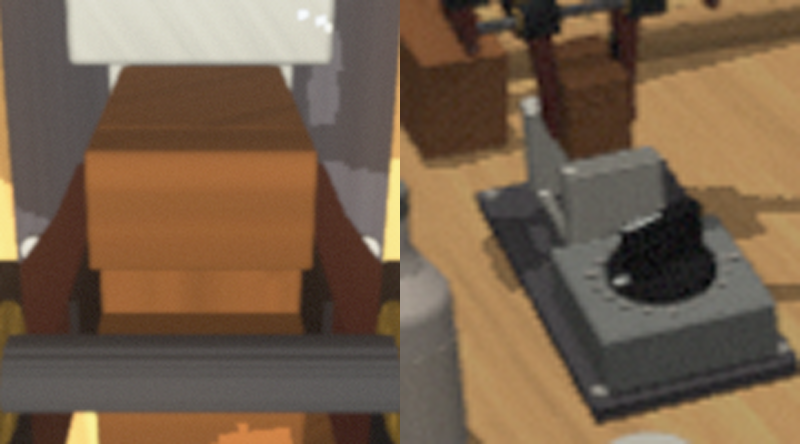

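The block has entered about 10 mm between the jaws with no force change: the wrist view shows a gap to the moving jaw at y ≈ 65. I'll lower it on to the plate.

```bash
python3 - <<'E'
from meas import *
x,y=.5640,-.3291
f0=state()["ft_force"]
z,f=down(x,y,.091,.045,f0,4,.004); print(z,(f-f0).round(2),state()["time"])
if z<=.0452:
    z,f=down(x,y,z,.0375,f0,4,.001); print(z,(f-f0).round(2))
    if z<=.038: z,f=down(x,y,z,.0325,f0,4,.0005)
s=state(); print(s["time"],z,(f-f0).round(2),s["ee_pos"],s["moment"],s["finger_gap"])
E
```

```text
0.042999999999999955 [ 0.64 -0.38  0.52] 34.8083
0.03699999999999995 [0.51 0.45 1.27]
37.5583 0.03449999999999995 [-0.01  0.29  4.31] [ 0.56404986 -0.32911928  0.03506777] [ 0.15311307  0.42366334 -0.03201732] 0.03940731867255006
```

It touched at TCP z 0.0351, where 0.035 was expected, so the block is on the plate. I'll release, retreat and check.

```bash
python3 - <<'E'
from meas import *
x,y=.5640,-.3291
gripper_open(); move_l([x,y,.06],.08); move_l([x,y,.14],.2)
move_to([0.57,-0.24,0.25],q(1.5)); hold(.1); B=cam("wrist"); S=cam("scene"); print(state()["time"])
f=B["frame"].astype(int); hs=cv2.cvtColor(B["frame"],cv2.COLOR_BGR2HSV).astype(int);P=pts(B)
for r in blobs(B,win((f.min(2)>185)&(hs[...,1]<40)&(P[...,2]>.06),280,235,360,350),.078): print(r)
m=win((hs[...,1]>110)&(hs[...,0]<20)&(P[...,2]>.05),290,260,350,345)
for r in blobs(B,m,.072,30): print(r)
for r in blobs(B,win((P[...,2]>.0675)&(hs[...,1]>110)&(P[...,2]<.077),290,260,350,345),.072,30): print(r)
v,u=np.nonzero(m); print(np.percentile(P[v,u,2],[5,25,50,75,95]).round(4))
c=lambda d,x,y,w,h,W,H:cv2.resize(d["frame"][y:y+h,x:x+w],(W,H),interpolation=cv2.INTER_CUBIC)
cv2.imwrite("pics/c5.png",np.hstack([c(B,260,100,130,250,312,600),c(S,250,160,80,100,480,600)]))
E
```

```text
40.275
([320.0, 339.0], 558.4, -370.9, 19.0, 60.6, 83.5)
([324.0, 266.0], 569.5, -285.1, 19.0, 60.2, 83.2)
([322.0, 300.0], 563.9, -328.1, 61.0, 39.3, 83.1)
([321.0, 316.0], 561.8, -346.1, 24.5, 39.7, 86.0)
([322.0, 284.0], 566.6, -308.9, 22.1, 38.3, 85.2)
[0.0591 0.0698 0.0711 0.0717 0.0724]
```

View pics/c5.png

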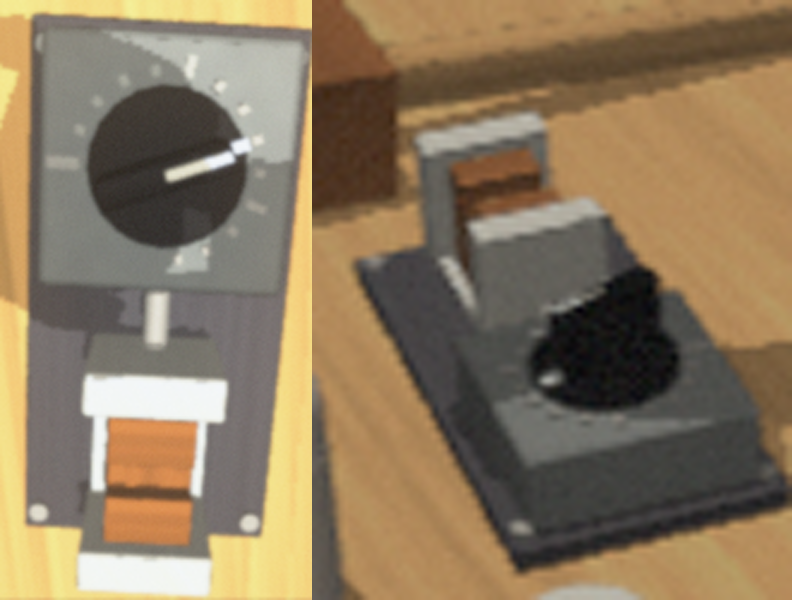

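The block sits centred between the jaws, groove up, its top at 72 mm (12 + 60) and strips clear on both sides. The pointer is still on mark 8, and the gripper is clear of everything.

```bash
python3 -c "
from bench import *
print(job_done(),state()['time'])"
```

```text
the job is handed in; nothing more can be done
the job is handed in; nothing more can be done
```

The dial is at position 8 and the grooved block sits flat, groove up, between the jaws; the job was handed in after about 40 s of robot time.

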